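Balance a returned lantern battery

TASK

Find the weight of the returned lantern battery in the twin-bin balance: take check weights out from under the shelf on the concrete ledge and set them down gently, standing upright, in the empty bin, choosing them so that the beam comes level and the pointer stands between its two lugs. Weights that are not needed stay standing on the ledge; leave the battery in its bin and do not disturb the fob, starter, torch head and red cell.

Things in the scene. Friction and masses are not known exactly. Their poses are not given: they have to be found in the camera images.
- beam (a joint): tilt of the balance beam, rad: 0.21 is level; 0 at the start, the battery's bin down on its stop; grows as the empty bin sinks, to 0.42 at the other stop. Off the stops its angle from level is 0.077 rad per 120 g of difference between the loads (spring 2.6 N m/rad about level; arms 170 mm); settles in about 1 s. Within 0.058 rad of level the pointer stands between the lugs.
- balance: steel frame of the balance, origin under its middle on the table. Its y axis runs along the level beam, the battery's bin at y = +170 mm and the empty bin at y = -170 mm; a linkage keeps both bins level at every tilt, and where a thing stands in a bin does not matter. The beam's pivot is 115 mm high. A white pointer and two lugs rise from the middle to 235 mm above the table.
- weight_bin_floor (a point): centre of the inner floor of the empty galvanised bin, which rises and sinks with the beam (150 mm above the table when level). Axes as the balance's. Inside 120 mm (x) by 140 mm (y), walls 39 mm high and 3 mm thick, open above.
- load_bin_floor (a point): centre of the inner floor of the other, equal bin, which holds the battery.
- battery_mid (a point): centre of the returned lantern battery, a grey block 66 x 66 x 98 mm standing in the load bin; its mass is hidden, 500 to 770 g. Not to be handled.
- ledge: concrete ledge, a fixed block 250 mm (x) by 420 mm (y) by 50 mm high, origin under its centre, with a fixed galvanised shelf over it: the shelf's underside is 150 mm above the ledge's top, it spans x = +28 to +73 mm and all of y, and stands on two posts at x = +60, y = +-200 mm; two small cartons stand on its ends, up to 255 mm above the table. The ledge's -x side faces the robot and is open; the weights stand in a row along y.
- w_large_mid (a point): the large check weight's centre, half-way up its axis. A dark steel cylinder 46 mm in diameter and 40 mm high, with a bright round grip stem 18 mm in diameter and 45 mm long standing on top of it on the same axis; 85 mm high in all, 480 g. Stands upright on the ledge, its axis 0 to 16 mm in front of the shelf edge above it at the start. z up along the axis. Gripped lightly it can turn between the jaws.
- w_medium_mid (a point): the medium check weight's centre, half-way up its axis. A dark steel cylinder 36 mm in diameter and 34 mm high, with a bright round grip stem 18 mm in diameter and 45 mm long standing on top of it on the same axis; 79 mm high in all, 240 g. Stands upright on the ledge, its axis 0 to 16 mm in front of the shelf edge above it at the start. z up along the axis. Gripped lightly it can turn between the jaws.
- w_small_mid (a point): the small check weight's centre, half-way up its axis. A dark steel cylinder 30 mm in diameter and 28 mm high, with a bright round grip stem 18 mm in diameter and 45 mm long standing on top of it on the same axis; 73 mm high in all, 120 g. Stands upright on the ledge, its axis 0 to 16 mm in front of the shelf edge above it at the start. z up along the axis. Gripped lightly it can turn between the jaws.
- starter_mid (a point): centre of a fluorescent starter, white can 21 mm in diameter, 36 mm high (its two pins reach 40 mm), standing on the front of the ledge; bystander.
- fob_mid (a point): centre of a grey car key fob 38 x 72 x 15 mm lying on the front of the ledge; bystander.
- torch_head_mid (a point): centre of a dull torch head standing lens down at the front +y end of the ledge, up to 52 mm in diameter, 58 mm high; bystander.
- cell_mid (a point): centre of a corroded round cell 33 mm in diameter, 61 mm high, standing behind the shelf; bystander.
Mind the look-alikes: they are no part of the job. Leave any pink look-alike of the part that bears w_large_mid alone.

How it is judged:
By the outcome, as a careful person would: the job done as asked, in the order asked, and still so for the second after the job is handed in, with the robot touching nothing.
It also fails if it takes over 69 s, if anything falls off the work surface, if the arm or the gripper's body presses on something with over 40 N, if the wrist force passes 120 N, or if a joint passes its speed limit or range.

ROBOT

A 6-joint arm with a two-finger parallel gripper is mounted at the origin on the work surface. World frame = base frame: x ahead of the robot, y to its left, z up, the work surface at z = 0. Lengths are in m, angles in rad, forces in N, time in s.
With the tool pointing down it reaches from about 0.325 to 0.775 m from the base axis. Payload 5.5 kg.
Tool frame: the origin (TCP) lies on the centre line of the jaws, within the pads' length; the fingertips stand 25 mm ahead of it and the grasp point (between the pads) lies 6 mm ahead of it; z points along the fingers, y is the line along which they close (so a half turn about z gives the same grasp; the last joint's range is limited). The gripper opens to 88 mm and grips with 3 to 60 N. Pads are 20 mm wide; open, the fingers measure 115 mm over their backs; the gripper's body (75 mm by 178 mm) begins 61 mm behind the grasp point.
Start: joints at [-1.17, 0.091, 1.231, -0, 1.82, -0.057], TCP at [0.265, -0.538, 0.248] pointing down, gripper open.
Joint ranges: [-2.87, 2.87], [-0.86, 2.18], [0.17, 2.46], [-1.51, 4.65], [0.06, 2.69], [-2.65, 2.65]. Speed limits (rad/s): [2.57, 2.57, 3.01, 3.14, 3.14, 3.14].

INTERFACE

Orientations are given as a rotation vector (axis times angle).
In Python, from workcell import r gives the robot as it stands. The module is installed in compiled form; this text tells all that it offers.
- The arm moves only by the tool servo_tool, never from a script. Its argument "series" is a list of rows, each a list of 7 numbers: the opening, from 0 (shut) to 1 (fully open), then the shift along the tool's x, y, z in m, then the turn, a rotation vector about the tool's x, y, z in units of 6 degrees (1.0 is 6 degrees). In form: [[jaw, tx, ty, tz, rx, ry, rz], ...]. A call has exactly 5 rows; each row is the pose to reach, as a shift and turn from the pose commanded when the call began, along the tool's axes at that moment; what a row does not reach only later rows make up. A row lasts 1/10 s, in which the tool goes at most 50 mm and 8.59 degrees, less where a joint would pass 70% of its speed; a pose out of reach is approached as far as the arm can. A call with a gripper value outside its range is refused whole. The fingers move at their own pace and stop on an object; "grip_force" is the grip in N (left out, the last holds). Time passes only in rows, so rows that repeat a pose let the fingers close, or fill a call up. It gives the time, the measured TCP pose, the force, the opening and the grip force at its end, in the units of the state.
- r.observe(): the state, without advancing time (a new reading comes with each control period).
- r.get_image(name): name is "side" or "top"; returns (picture, depth): 480x640x3 uint8, red, green, blue; 480x640 float32, m along the optical axis (not along the pixel's ray), 0 where there is no reading.
- r.camera_model(name): a dict with "mtx" (3x3 intrinsics, pixels), "distortion" ([k1, k2, p1, p2, k3] as OpenCV has them; the pictures are not rectified), "origin" and "rotation" of the camera in the world. Camera axes: x right, y down, z forward; pixel columns grow to the right and rows downward; lengths in m; the calibration is good to about 2 mm. A picture is of the moment at which its call begins. camera_model takes no time and is no camera call.
- r.hand_in(): hands the job in; it is judged then, once.
The state is a dict: "t": time; "q": joint angles; "qd": joint speeds; "joint_efforts": joint torques, N m; "position": TCP position; "ee_rot": TCP orientation; "wrist_force": force on the tool from outside, world axes, zero at the start; "wrist_torque": the same for the moment, N m; "gripper_width": finger opening in m; "grip_force": force on a finger pad.
Only numpy, scipy, OpenCV 4.12 (cv2) and the standard library are available. Lean on these libraries where they do the work, as an engineer would, in place of code of your own. Each camera call takes 0.05 s, during which the arm holds its last target. There are 200 camera calls.

## Working session

There is one attempt and no reset: what is moved stays moved. The work goes in short steps, Python scripts to look and compute and a tool call to move; the robot and the scene stay as the last step left them, time stands still between calls to the robot, and variables do not carry over. Pictures are saved under pics/ and viewed, at most 10 in all, crops included, and the job is handed in when it is done.

Besides the shell and the picture viewer there is one more tool, called in YAML: its name, and indented under it one key for each argument. servo_tool: Moves the arm, as the interface text tells. Its arguments: {"type":"object","properties":{"series":{"type":"array","items":{"type":"array","items":{"type":"number"}}},"grip_force":{"type":"number"}},"required":["series"]}

```bash
mkdir -p pics
cat > h.py <<'E'
import numpy as np, cv2
from workcell import r
def snap(n,f):
    p,d=r.get_image(n); cv2.imwrite(f'pics/{f}.png',p[:,:,::-1]); np.save(f'pics/{f}.npy',d); return p,d
def px2w(n,f,u,v,k=2):
    c=r.camera_model(n); d=np.load(f'pics/{f}.npy')
    w=d[v-k:v+k+1,u-k:u+k+1]; z=np.median(w[w>0])
    xy=cv2.undistortPoints(np.array([[[u,v]]],float),np.array(c['mtx']),np.array(c['distortion']))[0,0]
    return np.array(c['origin'])+np.array(c['rotation'])@(np.array([*xy,1])*z)
def w2px(n,P):
    c=r.camera_model(n);R=np.array(c['rotation']);t=-R.T@np.array(c['origin'])
    return cv2.projectPoints(np.array(P,float).reshape(-1,1,3),cv2.Rodrigues(R.T)[0],t,np.array(c['mtx']),np.array(c['distortion']))[0][:,0]
E
python3 - <<'E'
from h import *
snap('side','s0');snap('top','t0')
o=r.observe(); print(o['position'],o['ee_rot'],o['t'])
for n in('side','top'):
    c=r.camera_model(n);print(n,c['origin'],np.round(c['rotation'],3).tolist())
E
```

```text
[ 0.26510587 -0.5380202   0.24660083] [-3.05796666e+00 -7.12445775e-01  4.61800612e-04] 0.1
side [ 0.46322126 -0.84597178  0.80986729] [-2.206, 0.2, -0.077]
top [0.52962108 0.05460709 1.18939232] [-2.2, 2.167, -0.069]
```

View pics/s0.png

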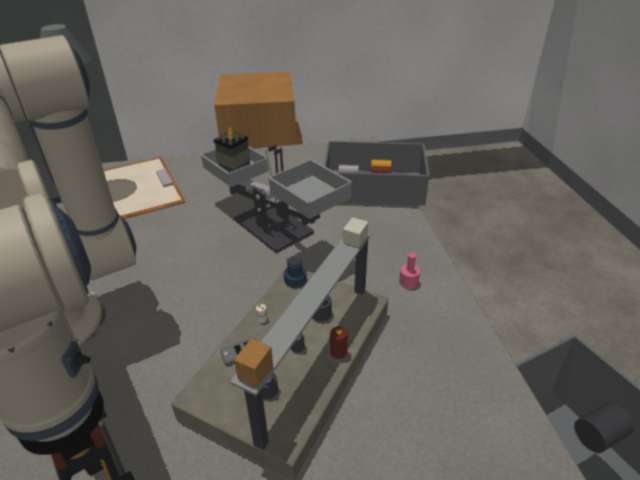

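View pics/t0.png

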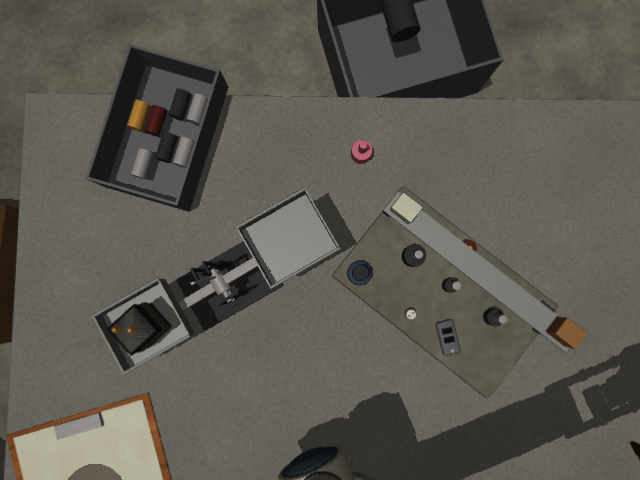

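```bash
sed -i "s/R=np.array(c\['rotation'\])/R=cv2.Rodrigues(np.array(c['rotation'],float))[0]/; s/np.array(c\['rotation'\])@/cv2.Rodrigues(np.array(c['rotation'],float))[0]@/" h.py
python3 - <<'E'
from h import *
p=cv2.imread('pics/t0.png'); a=cv2.resize(p[180:400,330:590],None,fx=3,fy=2.7,interpolation=cv2.INTER_CUBIC)
a=cv2.convertScaleAbs(cv2.resize(p[180:380,330:590],(780,600),interpolation=cv2.INTER_CUBIC),alpha=1.6); cv2.imwrite('pics/c0.png',a)
for n,u,v in [('ledge',403,300),('ledge2',480,380),('c1',403,187),('c2',333,275),('c3',488,398),('L',414,255),('S',452,285),('M',496,317),('bin',290,238),('shelf',480,255),('binc',305,191),('binc',339,241),('binc',276,286),('binc',238,228),('torch',360,272),('starter',411,314),('fob',448,337)]:
    print(n,np.round(px2w('top','t0',u,v,1),3))
E
```

```text
ledge [ 0.49  -0.111  0.051]
ledge2 [ 0.325 -0.274  0.05 ]
c1 [ 0.734 -0.11   0.05 ]
c2 [0.541 0.038 0.048]
c3 [ 0.278 -0.305  0.002]
L [ 0.583 -0.121  0.132]
S [ 0.524 -0.199  0.122]
M [ 0.462 -0.288  0.116]
bin [0.609 0.123 0.187]
shelf [ 0.589 -0.275  0.053]
binc [0.693 0.094 0.222]
binc [ 0.618  0.025 -0.   ]
binc [0.515 0.163 0.014]
binc [0.623 0.215 0.224]
torch [ 0.548 -0.016  0.108]
starter [ 0.463 -0.123  0.087]
fob [ 0.415 -0.204  0.065]
```

View pics/c0.png

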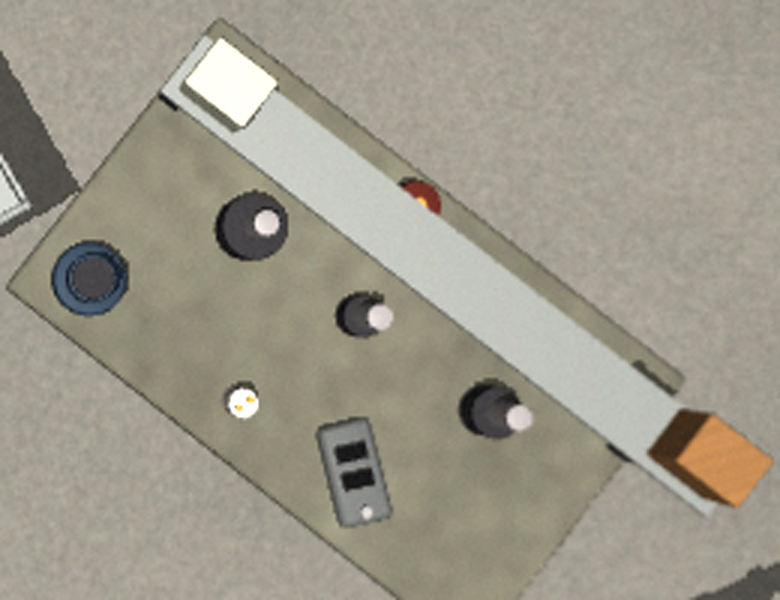

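```bash
cat >> h.py <<'E'
from scipy.spatial.transform import Rotation as Ro
def ray(n,u,v,z):
    c=r.camera_model(n);R=cv2.Rodrigues(np.array(c['rotation'],float))[0];o=np.array(c['origin'])
    xy=cv2.undistortPoints(np.array([[[u,v]]],float),np.array(c['mtx']),np.array(c['distortion']))[0,0]
    d=R@np.array([*xy,1]); return o+d*(z-o[2])/d[2]
def goal_R(yaw,tilt): # tool z leans tilt deg from down towards heading yaw deg; tool x backwards
    e=np.array([np.cos(np.radians(yaw)),np.sin(np.radians(yaw)),0]);t=np.radians(tilt)
    z=np.sin(t)*e+[0,0,-np.cos(t)]; y=np.array([-e[1],e[0],0]); return np.c_[np.cross(y,z),y,z]
def go(gp,yaw=None,tilt=None,lead=0.006):
    """tool-frame shift/turn to put the grasp point at gp"""
    o=r.observe();R=Ro.from_rotvec(o['ee_rot']).as_matrix()
    G=R if yaw is None else goal_R(yaw,tilt)
    tcp=np.array(gp)-lead*G[:,2]
    print('shift',np.round(R.T@(tcp-o['position']),4),'turn',np.round(np.degrees(Ro.from_matrix(R.T@G).as_rotvec())/6,2))
def st():
    o=r.observe();R=Ro.from_rotvec(o['ee_rot']).as_matrix()
    print('t',round(o['t'],2),'gp',np.round(o['position']+.006*R[:,2],4),'q',np.round(o['q'],2),'F',np.round(o['wrist_force'],1),'w',round(o['gripper_width'],4),'g',round(o['grip_force'],1)); return o,R
E
python3 - <<'E'
from h import *
c1=ray('top',403.3,186,.05);c2=ray('top',332.7,275.7,.05);c4=ray('top',557.7,306,.05)
print('ledge corners',c1,c2,c4,'yaw x',np.degrees(np.arctan2(*(c1-c2)[1::-1])),'yaw y',np.degrees(np.arctan2(*(c1-c4)[1::-1])), np.linalg.norm(c1-c2),np.linalg.norm(c1-c4))
for k,u,v,z in [('L',418.7,254,.135),('S',456.7,285.7,.123),('M',502.7,319.3,.129),('Mbase',(490/3+330),(410/3+180),.084)]: print(k,ray('top',u,v,z))
b=[ray('top',u,v,.224) for u,v in [(305,191),(339,241),(276,286),(238,228)]]; print('bin',np.round(b,3),np.mean(b,0),np.degrees(np.arctan2(*(b[3]-b[0])[1::-1])))
go([.265,-.538,.34],-38,40)
E
```

```text
ledge corners [ 0.7357618  -0.11097685  0.05      ] [0.53974029 0.03906333 0.05      ] [ 0.48286945 -0.43930338  0.05      ] yaw x -37.43142337693381 yaw y 52.39486430586031 0.24685317309320415 0.41443076091990777
L [ 0.5845459  -0.12978253  0.135     ]
S [ 0.52292749 -0.20777393  0.123     ]
M [ 0.45823134 -0.29667298  0.129     ]
Mbase [ 0.46026866 -0.2924189   0.084     ]
bin [[0.693 0.094 0.224]
 [0.601 0.031 0.224]
 [0.518 0.144 0.224]
 [0.623 0.216 0.224]] [0.60863908 0.12116672 0.224     ] 119.99115917826128
shift [-0.0018 -0.0037 -0.098 ] turn [ -6.7   -4.22 -18.38]
```

servo_tool:
  series:
    - [0.5,0,0,-0.05,-0.4,-0.3,-1.1]
    - [0.5,0,0,-0.1,-0.8,-0.6,-2.2]
    - [0.5,0,0,-0.1,-1.3,-0.8,-3.5]
    - [0.5,0,0,-0.1,-1.7,-1.1,-4.8]
    - [0.5,0,0,-0.1,-2.2,-1.4,-6.1]

```text
t: 0.6
position: [0.2655, -0.5383, 0.3477]
ee_rot: [2.453, 1.515, -0.131]
wrist_force: [0.6, 0.2, -0.9]
gripper_width: 0.0514
grip_force: 0.0
```

Run:
```python
from h import *
st()
e=goal_R(-37.5,40)[:,2]
go(np.array([.5845,-.13,.115])-.11*e+[0,0,.13],-37.5,40)
```

```text
t 0.6 gp [ 0.2658 -0.5399  0.342 ] q [-1.14 -0.1   1.26 -0.06  1.71 -0.69] F [ 0.6  0.2 -0.9] w 0.0514 g 0.0
shift [ 0.5139  0.0358 -0.0904] turn [ -4.51  -2.79 -12.3 ]
```

servo_tool:
  series:
    - [0.5,0.05,0.004,-0.01,-0.45,-0.28,-1.2]
    - [0.5,0.1,0.007,-0.02,-0.9,-0.56,-2.4]
    - [0.5,0.15,0.01,-0.03,-1.35,-0.84,-3.6]
    - [0.5,0.2,0.014,-0.035,-1.8,-1.1,-4.9]
    - [0.5,0.25,0.018,-0.045,-2.2,-1.4,-6.1]

```text
t: 1.1
position: [0.3912, -0.3206, 0.3417]
ee_rot: [1.679, 2.052, -0.229]
wrist_force: [0.7, -0.6, 0.8]
gripper_width: 0.044
grip_force: 0.0
```

Run:
```python
from h import *
st()
e=goal_R(-37.5,40)[:,2]
go(np.array([.5845,-.13,.115])-.11*e+[0,0,.13],-37.5,40)
```

```text
t 1.1 gp [ 0.3927 -0.3231  0.3365] q [-0.64 -0.53  1.67 -0.19  1.53 -0.87] F [ 0.7 -0.6  0.8] w 0.044 g 0.0
shift [ 0.1926  0.1827 -0.0574] turn [-2.31 -1.42 -6.2 ]
```

servo_tool:
  series:
    - [0.5,0.034,0.032,-0.01,-0.45,-0.28,-1.2]
    - [0.5,0.068,0.065,-0.02,-0.9,-0.56,-2.4]
    - [0.5,0.102,0.097,-0.03,-1.35,-0.84,-3.6]
    - [0.5,0.136,0.13,-0.04,-1.8,-1.1,-4.9]
    - [0.5,0.17,0.162,-0.05,-2.31,-1.42,-6.2]

```text
t: 1.6
position: [0.5118, -0.1125, 0.3353]
ee_rot: [0.791, 2.335, -0.288]
wrist_force: [0.8, -1.2, -0.3]
gripper_width: 0.0439
grip_force: 0.0
```

Run:
```python
from h import *
st()
e=goal_R(-37.5,40)[:,2]
go(np.array([.5845,-.13,.115])-.08*e+[0,0,.02],-37.5,40)
go(np.array([.5845,-.13,.115]),-37.5,40)
```

```text
t 1.6 gp [ 0.5148 -0.1149  0.3307] q [-0.06 -0.6   1.79 -0.38  1.36 -1.01] F [ 0.8 -1.2 -0.3] w 0.0439 g 0.0
shift [0.0764 0.0304 0.1114] turn [0.   0.   0.01]
shift [0.0893 0.0304 0.2067] turn [0.   0.   0.01]
```

servo_tool:
  series:
    - [0.5,0.016,0.006,0.022,0,0,0]
    - [0.5,0.032,0.012,0.044,0,0,0]
    - [0.5,0.048,0.018,0.066,0,0,0]
    - [0.5,0.064,0.025,0.09,0,0,0]
    - [0.5,0.0765,0.0305,0.111,0,0,0]

```text
t: 2.1
position: [0.5397, -0.0977, 0.199]
ee_rot: [0.799, 2.335, -0.289]
wrist_force: [0.1, -0.9, 0.4]
gripper_width: 0.0441
grip_force: 0.0
```

Run:
```python
from h import *
st()
go(np.array([.5845,-.13,.116]),-37.5,40)
p,d=snap('top','t1'); q,_=snap('side','s1')
a=cv2.resize(p[200:330,320:500],(540,390),interpolation=cv2.INTER_CUBIC)
b=cv2.resize(q[220:400,220:400],(390,390),interpolation=cv2.INTER_CUBIC)
b=b[:,:260]if 0 else cv2.resize(b,(260,390)) if 0 else b
cv2.imwrite('pics/c1.png',np.vstack([cv2.resize(np.hstack([a,b]),(800,336))])[:,:,::-1])
```

```text
t 2.1 gp [ 0.5427 -0.1001  0.1944] q [-0.01 -0.54  1.99 -0.44  1.14 -0.85] F [ 0.1 -0.9  0.4] w 0.0441 g 0.0
shift [0.0108 0.0019 0.0931] turn [-0.02 -0.03 -0.04]
```

View pics/c1.png

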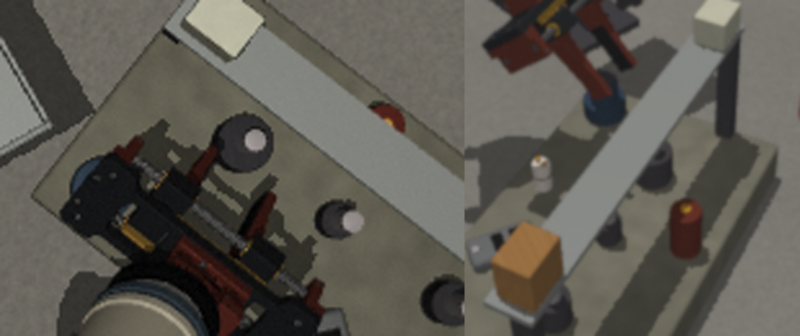

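servo_tool:
  series:
    - [0.5,0.004,0.001,0.02,0,0,0]
    - [0.5,0.007,0.002,0.04,0,0,0]
    - [0.5,0.0105,0.002,0.062,0,0,0]
    - [0.5,0.0108,0.002,0.08,0,0,0]
    - [0.5,0.0108,0.002,0.093,0,0,0]

```text
t: 2.7
position: [0.5823, -0.1287, 0.1235]
ee_rot: [0.8, 2.333, -0.289]
wrist_force: [-0.3, 0.0, -0.5]
gripper_width: 0.044
grip_force: 0.0
```

servo_tool:
  series:
    - [0.38,0,0,0,0,0,0]
    - [0.32,0,0,0,0,0,0]
    - [0.26,0,0,0,0,0,0]
    - [0.2,0,0,0,0,0,0]
    - [0.15,0,0,0,0,0,0]
  grip_force: 35

```text
t: 3.2
position: [0.5821, -0.1281, 0.1245]
ee_rot: [0.799, 2.331, -0.289]
wrist_force: [-1.6, -1.5, 3.0]
gripper_width: 0.0176
grip_force: 35.0
```

Run:
```python
from h import *
st()
```

```text
t 3.2 gp [ 0.5852 -0.1305  0.1199] q [-0.08 -0.37  2.01 -0.45  0.94 -0.83] F [-1.6 -1.5  3. ] w 0.0176 g 35.0
```

servo_tool:
  series:
    - [0.15,0,0,-0.01,0,0,0]
    - [0.15,0,0,-0.028,0,0,0]
    - [0.15,0,0,-0.05,0,0,0]
    - [0.15,0,0,-0.072,0,0,0]
    - [0.15,0,0,-0.09,0,0,0]

```text
t: 3.7
position: [0.5348, -0.0917, 0.1918]
ee_rot: [0.8, 2.336, -0.288]
wrist_force: [0.5, -0.5, -4.2]
gripper_width: 0.0172
grip_force: 35.0
```

Run:
```python
from h import *
st()
go([.57,-.03,.325],-37.5,40)
go([.628,.088,.325],-37.5,40)
```

```text
t 3.7 gp [ 0.5378 -0.0941  0.1872] q [ 0.   -0.55  2.01 -0.45  1.14 -0.83] F [ 0.5 -0.5 -4.2] w 0.0172 g 35.0
shift [-0.0775  0.0705 -0.1147] turn [-0.02 -0.03 -0.04]
shift [-0.0571  0.1993 -0.1315] turn [-0.02 -0.03 -0.04]
```

servo_tool:
  series:
    - [0.15,-0.012,0.002,-0.014,0,0,0]
    - [0.15,-0.03,0.01,-0.038,0,0,0]
    - [0.15,-0.05,0.026,-0.066,0,0,0]
    - [0.15,-0.07,0.05,-0.094,0,0,0]
    - [0.15,-0.08,0.075,-0.115,0,0,0]

```text
t: 4.2
position: [0.5718, -0.0251, 0.3342]
ee_rot: [0.801, 2.332, -0.287]
wrist_force: [1.0, 0.2, -4.7]
gripper_width: 0.017
grip_force: 35.0
```

Run:
```python
from h import *
st()
go([.628,.088,.325],-37.5,40)
```

```text
t 4.2 gp [ 0.5749 -0.0275  0.3296] q [ 0.16 -0.39  1.65 -0.5   1.39 -0.78] F [ 1.   0.2 -4.7] w 0.017 g 35.0
shift [ 0.0253  0.1237 -0.0147] turn [-0.01 -0.01 -0.06]
```

servo_tool:
  series:
    - [0.15,0.006,0.03,-0.003,0,0,0]
    - [0.15,0.012,0.06,-0.007,0,0,0]
    - [0.15,0.018,0.09,-0.011,0,0,0]
    - [0.15,0.0225,0.112,-0.013,0,0,0]
    - [0.15,0.0253,0.124,-0.015,0,0,0]

```text
t: 4.7
position: [0.6249, 0.0921, 0.325]
ee_rot: [0.797, 2.338, -0.289]
wrist_force: [-0.5, 0.8, -4.5]
gripper_width: 0.0176
grip_force: 35.0
```

Run:
```python
from h import *
snap('top','t2');p,_=snap('side','s2')
q,_=r.get_image('top')
a=cv2.resize(q[160:310,200:370],(453,400),interpolation=cv2.INTER_CUBIC)
b=cv2.resize(p[110:260,210:340],(347,400),interpolation=cv2.INTER_CUBIC)
cv2.imwrite('pics/c2.png',np.hstack([a,b])[:,:,::-1])
st(); go([.628,.088,.270],-37.5,40)
```

```text
t 4.85 gp [0.6278 0.0878 0.3217] q [ 0.37 -0.15  1.46 -0.59  1.45 -0.58] F [ 0.4  0.1 -4. ] w 0.0174 g 35.0
shift [0.0331 0.0003 0.0397] turn [-0.03 -0.02 -0.03]
```

View pics/c2.png

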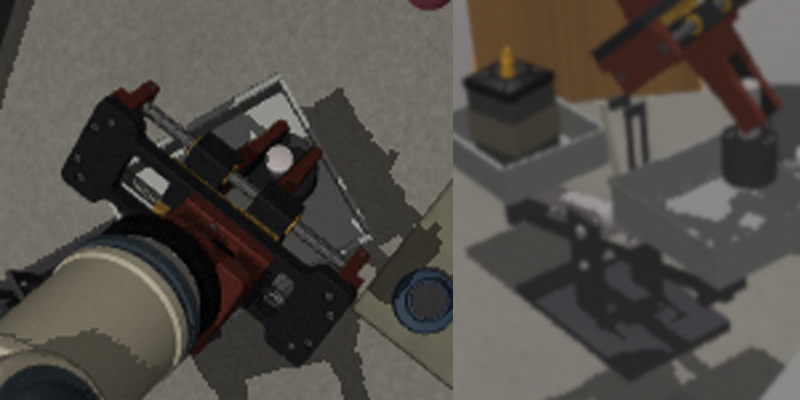

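servo_tool:
  series:
    - [0.15,0.008,0,0.01,0,0,0]
    - [0.15,0.017,0,0.02,0,0,0]
    - [0.15,0.025,0,0.03,0,0,0]
    - [0.15,0.03,0,0.036,0,0,0]
    - [0.15,0.034,0,0.041,0,0,0]

```text
t: 5.35
position: [0.6251, 0.0893, 0.2724]
ee_rot: [0.8, 2.334, -0.29]
wrist_force: [-0.7, 0.3, -5.5]
gripper_width: 0.0175
grip_force: 35.0
```

servo_tool:
  series:
    - [0.15,0.0025,0,0.003,0,0,0]
    - [0.15,0.005,0,0.006,0,0,0]
    - [0.15,0.0075,0,0.009,0,0,0]
    - [0.15,0.01,0,0.012,0,0,0]
    - [0.15,0.012,0,0.014,0,0,0]

```text
t: 5.85
position: [0.6257, 0.0896, 0.2567]
ee_rot: [0.799, 2.331, -0.288]
wrist_force: [0.3, -1.5, -0.1]
gripper_width: 0.0172
grip_force: 35.0
```

Run:
```python
from h import *
st()
```

```text
t 5.85 gp [0.6288 0.0872 0.2521] q [ 0.37 -0.16  1.59 -0.6   1.34 -0.51] F [ 0.3 -1.5 -0.1] w 0.0172 g 35.0
```

servo_tool:
  series:
    - [0.15,0.0015,0,0.002,0,0,0]
    - [0.15,0.003,0,0.004,0,0,0]
    - [0.15,0.003,0,0.004,0,0,0]
    - [0.15,0.003,0,0.004,0,0,0]
    - [0.15,0.003,0,0.004,0,0,0]

```text
t: 6.35
position: [0.6256, 0.0897, 0.2509]
ee_rot: [0.799, 2.333, -0.288]
wrist_force: [2.0, -3.1, -1.4]
gripper_width: 0.0173
grip_force: 35.0
```

Run:
```python
from h import *
F=[]
for i in range(4): F.append(r.observe()['wrist_force']); r.get_image('top')
print(np.mean(F,0)); st()
```

```text
[ 1.38824288 -2.40128266 -1.41848051]
t 6.55 gp [0.6287 0.0874 0.2462] q [ 0.37 -0.16  1.6  -0.6   1.34 -0.5 ] F [ 1.7 -2.1 -0.6] w 0.017 g 35.0
```

servo_tool:
  series:
    - [0.15,0.001,-0.0001,0.002,0,0,0]
    - [0.15,0.002,-0.0002,0.004,0,0,0]
    - [0.15,0.0035,-0.0004,0.006,0,0,0]
    - [0.15,0.0053,-0.0006,0.0086,0,0,0]
    - [0.15,0.0053,-0.0006,0.0086,0,0,0]

```text
t: 7.05
position: [0.6263, 0.0885, 0.2398]
ee_rot: [0.799, 2.334, -0.288]
wrist_force: [1.5, -1.9, -0.9]
gripper_width: 0.0169
grip_force: 35.0
```

Run:
```python
from h import *
F=[]
for i in range(4): F.append(r.observe()['wrist_force']); r.get_image('top')
print(np.mean(F,0)); st()
```

```text
[ 0.68165901 -1.69619849 -0.28077347]
t 7.25 gp [0.6294 0.0861 0.2361] q [ 0.37 -0.15  1.62 -0.6   1.32 -0.5 ] F [ 0.4 -1.5 -0.3] w 0.0174 g 35.0
```

servo_tool:
  series:
    - [0.22,0,0,0,0,0,0]
    - [0.28,0,0,0,0,0,0]
    - [0.34,0,0,0,0,0,0]
    - [0.4,0,0,0,0,0,0]
    - [0.42,0,0,0,0,0,0]

```text
t: 7.75
position: [0.6263, 0.0885, 0.2407]
ee_rot: [0.799, 2.333, -0.288]
wrist_force: [-0.0, 0.2, -0.4]
gripper_width: 0.0366
grip_force: 0.0
```

servo_tool:
  series:
    - [0.42,0,0,-0.01,0,0,0]
    - [0.42,0,0,-0.03,0,0,0]
    - [0.42,0,0,-0.055,0,0,0]
    - [0.42,0,0,-0.085,0,0,0]
    - [0.42,-0.03,0,-0.13,0,0,0]

```text
t: 8.25
position: [0.5767, 0.1261, 0.3519]
ee_rot: [0.797, 2.34, -0.294]
wrist_force: [1.4, 0.6, -0.3]
gripper_width: 0.037
grip_force: 0.0
```

servo_tool:
  series:
    - [0.42,0.0,-0.04,-0.02,0,0,0]
    - [0.42,0,-0.09,-0.03,0,0,0]
    - [0.42,0,-0.14,-0.03,0,0,0]
    - [0.42,0,-0.19,-0.03,0,0,0]
    - [0.42,0,-0.23,-0.03,0,0,0]

```text
t: 8.75
position: [0.4206, -0.0459, 0.3794]
ee_rot: [0.798, 2.331, -0.287]
wrist_force: [0.8, -1.5, 0.9]
gripper_width: 0.0368
grip_force: 0.0
```

Run:
```python
from h import *
p,_=snap('top','t3');q,_=snap('side','s3'); st()
a=cv2.resize(p[160:390,90:370],(487,400),interpolation=cv2.INTER_CUBIC)
b=cv2.resize(q[110:260,210:327],(312,400),interpolation=cv2.INTER_CUBIC)
cv2.imwrite('pics/c3.png',np.hstack([a,b])[:,:,::-1])
d=np.load('pics/t3.npy')
for u,v in [(285,250),(275,245),(270,235),(265,245),(280,260)]: print(np.round(px2w('top','t3',u,v),4))
```

```text
t 8.85 gp [ 0.4227 -0.0502  0.377 ] q [ 0.18 -0.78  1.81 -0.5   1.6  -0.88] F [-0.2  0.4  1.4] w 0.0368 g 0.0
[0.5872 0.1338 0.16  ]
[0.5966 0.1534 0.1608]
[0.616  0.1636 0.1598]
[0.5964 0.173  0.1592]
[0.5676 0.1432 0.1591]
```

View pics/c3.png

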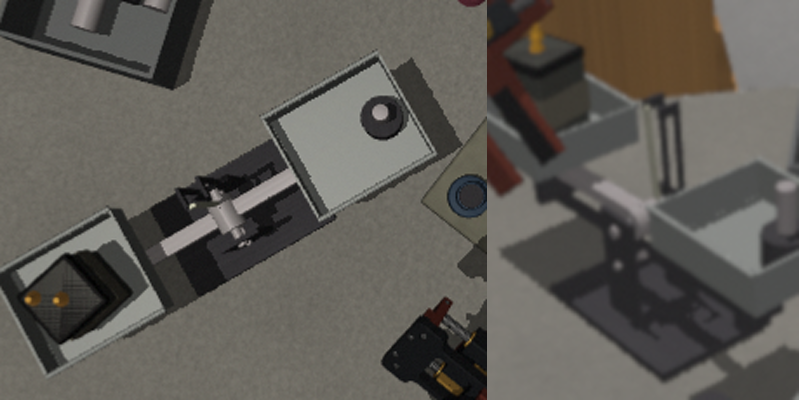

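Run:
```python
from h import *
snap('top','t4')
for f in('t3','t4','t0'):
  a=[px2w('top',f,u,v)[2] for u,v in [(285,250),(275,245),(270,235),(265,245)]]
  b=[px2w('top',f,u,v)[2] for u,v in [(177,325),(180,330),(175,318),(135,305)]]
  h=np.mean(a)-np.median(b); print(f,np.round(a,4),np.round(b,4),np.degrees(0),'rad',np.arcsin(h/.34),'g',h/.34/.077*120)
st(); c=np.array([.523,-.208,.104]); e=goal_R(-37.5,40)[:,2]
go(c-.09*e+[0,0,.02],-37.5,40)
```

```text
t3 [0.16   0.1608 0.1598 0.1592] [0.1756 0.1745 0.171  0.1993] 0.0 rad -0.044512535622237046 g -69.34727970218727
t4 [0.1595 0.1593 0.1595 0.1597] [0.1738 0.1749 0.17   0.2009] 0.0 rad -0.043807416402229384 g -68.24946392647803
t0 [0.1856 0.1855 0.1854 0.1855] [0.1143 0.1148 0.1149 0.2102] 0.0 rad 0.20931713995109721 g 323.8316774922807
t 8.9 gp [ 0.4241 -0.0488  0.376 ] q [ 0.18 -0.78  1.81 -0.5   1.6  -0.87] F [-0.   0.5 -1. ] w 0.0372 g 0.0
shift [ 0.0275 -0.0663  0.2157] turn [-0.01  0.03 -0.1 ]
```

servo_tool:
  series:
    - [0.45,0.006,-0.014,0.045,0,0,0]
    - [0.45,0.012,-0.028,0.09,0,0,0]
    - [0.45,0.018,-0.042,0.135,0,0,0]
    - [0.45,0.024,-0.056,0.18,0,0,0]
    - [0.45,0.0275,-0.066,0.215,0,0,0]

```text
t: 9.4
position: [0.475, -0.1687, 0.1918]
ee_rot: [0.8, 2.337, -0.288]
wrist_force: [1.2, 0.5, 0.1]
gripper_width: 0.0396
grip_force: 0.0
```

Run:
```python
from h import *
st(); go([.523,-.208,.102],-37.5,40)
```

```text
t 9.4 gp [ 0.478  -0.171   0.1872] q [-0.24 -0.75  2.13 -0.29  1.13 -1.12] F [1.2 0.5 0.1] w 0.0396 g 0.0
shift [ 0.0097 -0.0018  0.1027] turn [-0.02 -0.04 -0.04]
```

servo_tool:
  series:
    - [0.45,0.004,-0.001,0.022,0,0,0]
    - [0.45,0.007,-0.0018,0.045,0,0,0]
    - [0.45,0.0095,-0.0018,0.068,0,0,0]
    - [0.45,0.0095,-0.0018,0.088,0,0,0]
    - [0.45,0.0095,-0.0018,0.101,0,0,0]

```text
t: 9.9
position: [0.5199, -0.2041, 0.109]
ee_rot: [0.799, 2.338, -0.287]
wrist_force: [0.3, -0.1, 0.0]
gripper_width: 0.0396
grip_force: 0.0
```

servo_tool:
  series:
    - [0.38,0,0,0,0,0,0]
    - [0.32,0,0,0,0,0,0]
    - [0.26,0,0,0,0,0,0]
    - [0.2,0,0,0,0,0,0]
    - [0.15,0,0,0,0,0,0]
  grip_force: 30

```text
t: 10.4
position: [0.5196, -0.2049, 0.1131]
ee_rot: [0.799, 2.331, -0.288]
wrist_force: [-0.8, 1.0, 2.1]
gripper_width: 0.0175
grip_force: 30.0
```

Run:
```python
from h import *
st()
```

```text
t 10.4 gp [ 0.5226 -0.2073  0.1085] q [-0.31 -0.55  2.15 -0.28  0.89 -1.12] F [-0.8  1.   2.1] w 0.0175 g 30.0
```

servo_tool:
  series:
    - [0.15,0,0,-0.01,0,0,0]
    - [0.15,0,0,-0.028,0,0,0]
    - [0.15,0,0,-0.05,0,0,0]
    - [0.15,-0.01,0,-0.08,0,0,0]
    - [0.15,-0.03,0.01,-0.115,0,0,0]

```text
t: 10.9
position: [0.4828, -0.1659, 0.2184]
ee_rot: [0.802, 2.336, -0.289]
wrist_force: [0.6, -0.1, -1.2]
gripper_width: 0.0178
grip_force: 30.0
```

Run:
```python
from h import *
st(); go([.52,.0,.335],-37.5,40); go([.596,.143,.335],-37.5,40)
```

```text
t 10.9 gp [ 0.4859 -0.1683  0.2138] q [-0.23 -0.72  2.07 -0.3   1.17 -1.11] F [ 0.6 -0.1 -1.2] w 0.0178 g 30.0
shift [-0.0187  0.1538 -0.142 ] turn [-0.04 -0.04 -0.05]
shift [ 0.0027  0.3133 -0.1598] turn [-0.04 -0.04 -0.05]
```

servo_tool:
  series:
    - [0.15,-0.008,0.012,-0.025,0,0,0]
    - [0.15,-0.015,0.035,-0.055,0,0,0]
    - [0.15,-0.022,0.065,-0.09,0,0,0]
    - [0.15,-0.025,0.1,-0.12,0,0,0]
    - [0.15,-0.02,0.14,-0.142,0,0,0]

```text
t: 11.4
position: [0.5101, -0.0083, 0.3457]
ee_rot: [0.802, 2.328, -0.285]
wrist_force: [0.2, -0.2, -1.5]
gripper_width: 0.0175
grip_force: 30.0
```

Run:
```python
from h import *
st(); go([.596,.143,.335],-37.5,40)
```

```text
t 11.4 gp [ 0.5132 -0.0106  0.3411] q [ 0.24 -0.54  1.73 -0.53  1.48 -0.75] F [ 0.2 -0.2 -1.5] w 0.0175 g 30.0
shift [ 0.0267  0.1721 -0.0133] turn [ 0.    0.03 -0.08]
```

servo_tool:
  series:
    - [0.15,0.006,0.04,-0.003,0,0,0]
    - [0.15,0.012,0.08,-0.006,0,0,0]
    - [0.15,0.018,0.12,-0.009,0,0,0]
    - [0.15,0.023,0.152,-0.012,0,0,0]
    - [0.15,0.0267,0.172,-0.013,0,0,0]

```text
t: 11.9
position: [0.5935, 0.1466, 0.3341]
ee_rot: [0.798, 2.335, -0.288]
wrist_force: [-0.2, -0.7, -0.9]
gripper_width: 0.0174
grip_force: 30.0
```

Run:
```python
from h import *
snap('top','t5'); st(); go([.596,.143,.226],-37.5,40)
```

```text
t 11.95 gp [0.5972 0.1458 0.3282] q [ 0.5  -0.15  1.45 -0.63  1.53 -0.49] F [-1.3 -0.2 -3.5] w 0.0176 g 30.0
shift [ 0.0649 -0.0031  0.079 ] turn [-0.   -0.03 -0.02]
```

servo_tool:
  series:
    - [0.15,0.015,-0.001,0.018,0,0,0]
    - [0.15,0.031,-0.002,0.037,0,0,0]
    - [0.15,0.046,-0.003,0.056,0,0,0]
    - [0.15,0.057,-0.003,0.069,0,0,0]
    - [0.15,0.064,-0.003,0.078,0,0,0]

```text
t: 12.45
position: [0.5918, 0.141, 0.2323]
ee_rot: [0.8, 2.334, -0.289]
wrist_force: [-0.7, 0.2, -0.5]
gripper_width: 0.0172
grip_force: 30.0
```

servo_tool:
  series:
    - [0.15,0.0025,0,0.003,0,0,0]
    - [0.15,0.005,0,0.006,0,0,0]
    - [0.15,0.0075,0,0.009,0,0,0]
    - [0.15,0.01,0,0.012,0,0,0]
    - [0.15,0.01,0,0.012,0,0,0]

```text
t: 12.95
position: [0.5925, 0.1415, 0.2178]
ee_rot: [0.799, 2.333, -0.288]
wrist_force: [-0.2, 0.0, -2.1]
gripper_width: 0.0172
grip_force: 30.0
```

Run:
```python
from h import *
F=[]
for i in range(4): F.append(r.observe()['wrist_force']); r.get_image('top')
print(np.mean(F,0)); st()
```

```text
[-0.1293622  -0.47275693 -1.81015665]
t 13.15 gp [0.5957 0.1391 0.2137] q [ 0.49 -0.16  1.66 -0.64  1.36 -0.37] F [-0.6  0.7 -0.7] w 0.0175 g 30.0
```

servo_tool:
  series:
    - [0.15,0.0015,0,0.002,0,0,0]
    - [0.15,0.003,0,0.0035,0,0,0]
    - [0.15,0.0045,0,0.0055,0,0,0]
    - [0.15,0.0045,0,0.0055,0,0,0]
    - [0.15,0.0045,0,0.0055,0,0,0]

```text
t: 13.65
position: [0.5925, 0.1414, 0.2106]
ee_rot: [0.799, 2.333, -0.289]
wrist_force: [-0.4, -0.5, -0.5]
gripper_width: 0.0175
grip_force: 30.0
```

Run:
```python
from h import *
F=[]
for i in range(8): F.append(r.observe()['wrist_force']); r.get_image('top')
print(np.mean(F,0)); st(); p,_=snap('top','t6')
print([np.round(px2w('top','t6',u,v),4) for u,v in [(285,250),(275,262),(262,235),(300,200)]])
```

```text
[-0.70311897 -0.26419878 -0.32442071]
t 14.05 gp [0.5956 0.139  0.2062] q [ 0.49 -0.16  1.67 -0.64  1.35 -0.36] F [-0.   0.5 -0.2] w 0.0172 g 30.0
[array([0.5833, 0.1286, 0.2284]), array([0.5593, 0.1403, 0.2901]), array([0.6168, 0.1807, 0.1476]), array([0.6868, 0.1069, 0.1508])]
```

Force has come off the weight and the bin floor is near 0.148; releasing and backing off.

servo_tool:
  series:
    - [0.22,0,0,0,0,0,0]
    - [0.28,0,0,0,0,0,0]
    - [0.34,0,0,0,0,0,0]
    - [0.4,0,0,0,0,0,0]
    - [0.42,0,0,0,0,0,0]

```text
t: 14.6
position: [0.5926, 0.1414, 0.2108]
ee_rot: [0.799, 2.333, -0.288]
wrist_force: [0.1, 0.5, 0.7]
gripper_width: 0.0363
grip_force: 0.0
```

servo_tool:
  series:
    - [0.42,0,0,-0.01,0,0,0]
    - [0.42,0,0,-0.03,0,0,0]
    - [0.42,0,0,-0.055,0,0,0]
    - [0.42,0,0,-0.085,0,0,0]
    - [0.42,-0.03,0,-0.13,0,0,0]

```text
t: 15.1
position: [0.5429, 0.1789, 0.3225]
ee_rot: [0.796, 2.339, -0.294]
wrist_force: [1.4, -0.6, 0.6]
gripper_width: 0.037
grip_force: 0.0
```

servo_tool:
  series:
    - [0.42,0,-0.04,-0.02,0,0,0]
    - [0.42,0,-0.09,-0.04,0,0,0]
    - [0.42,0,-0.14,-0.05,0,0,0]
    - [0.42,0,-0.19,-0.05,0,0,0]
    - [0.42,0,-0.23,-0.05,0,0,0]

```text
t: 15.6
position: [0.3769, 0.015, 0.365]
ee_rot: [0.798, 2.332, -0.286]
wrist_force: [0.1, -0.9, 0.7]
gripper_width: 0.0371
grip_force: 0.0
```

servo_tool:
  series:
    - [0.42,0,0,0,0,0,0]
    - [0.42,0,0,0,0,0,0]
    - [0.42,0,0,0,0,0,0]
    - [0.42,0,0,0,0,0,0]
    - [0.42,0,0,0,0,0,0]

```text
t: 16.1
position: [0.3794, 0.0167, 0.3627]
ee_rot: [0.798, 2.335, -0.291]
wrist_force: [0.3, 0.2, 0.4]
gripper_width: 0.0366
grip_force: 0.0
```

Run:
```python
from h import *
p,_=snap('top','t7');q,_=snap('side','s7'); st()
a=cv2.resize(p[160:390,90:520],(450,241),interpolation=cv2.INTER_CUBIC)
a=cv2.copyMakeBorder(a,0,159,0,0,cv2.BORDER_CONSTANT)
b=cv2.resize(q[110:260,210:341],(350,400),interpolation=cv2.INTER_CUBIC)
cv2.imwrite('pics/c7.png',np.hstack([a,b])[:,:,::-1])
print([np.round(px2w('top','t7',u,v)[2],4) for u,v in [(285,260),(270,250),(262,235),(300,205)]])
```

```text
t 16.2 gp [0.3823 0.0141 0.3584] q [ 0.46 -0.82  1.86 -0.62  1.72 -0.67] F [ 0.3 -0.2 -0.5] w 0.037 g 0.0
[np.float64(0.1468), np.float64(0.1462), np.float64(0.1467), np.float64(0.1465)]
```

View pics/c7.png

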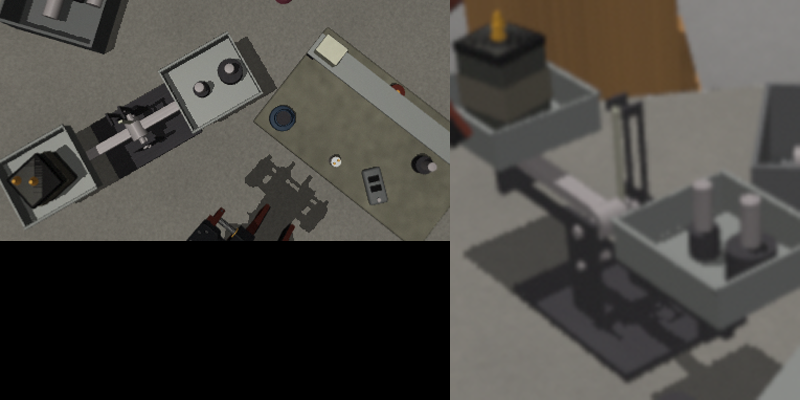

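Both weights stand upright in the bin. Its floor is at 0.1465 m, about 0.02 rad from level, so the pointer is between the lugs. The medium weight and the bystanders are where they were.

```bash
python3 -c "
from workcell import r
print(r.hand_in())"
```

```text
the job is handed in; nothing more can be done
None
```

The job is handed in: the large (480 g) and small (120 g) weights balance the battery at about 0.02 rad from level, which puts the battery at roughly 570 g by the beam; the medium weight stays on the ledge.

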